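Rock the stuck locating block out of its fixture

ROBOT

A 6-joint arm with a two-finger parallel gripper is mounted at the origin on a cart in front of the work surface, level with it; the furniture and walls round the work are solid. World frame = base frame: x ahead of the robot, y to its left, z up, the work surface at z = 0. Lengths are in m, angles in rad, forces in N, time in s.
With the tool pointing down it reaches from about 0.35 to 0.775 m from the base axis. Payload 7.3 kg.
Tool frame: the origin (TCP) lies on the centre line of the jaws, within the pads' length; the fingertips stand robot.nose_length ahead of it and the grasp point (between the pads) is the TCP (robot.nose_length is the distance from the TCP to the fingertips, in m); z points along the fingers, y is the direction in which the jaws open and shut (so a half turn about z gives the same grasp; the last joint's range is limited). The gripper opens to 92 mm and grips with 3 to 60 N. Pads are 19 mm wide; open, the fingers measure 130 mm over their backs; the gripper's body (75 mm by 190 mm) begins 47 mm behind the grasp point.
Start: joints at [1.124, 0.342, 1.524, -0, 1.275, -0.146], TCP at [0.156, 0.501, 0.246] pointing down, gripper open.
Joint ranges: [-2.53, 2.53], [-0.77, 2.02], [0.04, 2.7], [-1, 4.14], [0.28, 2.66], [-3.11, 3.11]. Speed limits (rad/s): [2.57, 2.57, 3.14, 3.14, 3.14, 3.14].

INTERFACE

Orientations are given as [roll, pitch, yaw] about the fixed x, y, z axes, in that order (R = Rz(yaw) Ry(pitch) Rx(roll)).
In Python, from cell import robot, read_camera gives the robot as it stands.
- The arm moves only by the shell command python3 -m crank 'ROWS' [FORCE]. ROWS is JSON, a list of rows, each a list of 7 numbers: the shift along the tool's x, y, z in cm, then the turn, a rotation vector about the tool's x, y, z in degrees, then the opening, from 0 (shut) to 1 (fully open). In form: [[tx, ty, tz, wx, wy, wz, jaw], ...]. A call has 1 to 5 rows; each row is the pose to reach, as a shift and turn from the pose commanded when the call began, along the tool's axes at that moment; what a row does not reach only later rows make up. A row lasts 1/8 s, in which the tool goes at most 62.5 mm and 10.7 degrees, less where a joint would pass 70% of its speed; a pose out of reach is approached as far as the arm can. A call with a gripper value outside its range is refused whole. The fingers move at their own pace and stop on an object; FORCE is the grip in N (left out, the last holds). Time passes only in rows, so rows that repeat a pose let the fingers close. It gives the time, the measured TCP pose, the force and the opening at its end, in the units of the state.
- robot.observe(): the state, without advancing time (a new reading comes with each control period).
- read_camera(name): name is "scene" or "top"; returns a dict with "frame" (480x640x3 uint8, red, green, blue), "intrinsics" (3x3 intrinsics, pixels), "R" (3x3) and "t" (3): a world point X has camera coordinates R X + t. Camera axes: x right, y down, z forward; pixel columns grow to the right and rows downward; lengths in m; the calibration is good to about 2 mm. A picture is of the moment at which its call begins. There is no depth.
- robot.hand_in(): hands the job in, once; it reports no verdict.
The state is a dict: "time": time; "qpos": joint angles; "qvel": joint speeds; "joint_efforts": joint torques, N m; "tool_pos": TCP position; "tool_rot": TCP orientation; "contact_force": force on the tool from outside, world axes, zero at the start; "torque": the same for the moment, N m; "opening": finger opening in m.
Only numpy, scipy, OpenCV 4.12 (cv2) and the standard library are available. Lean on these libraries where they do the work, as an engineer would, in place of code of your own. Each camera call takes 0.05 s, during which the arm holds its last target.

TASK

The steel locating block is jammed upright in the holding fixture, hooked under its two aluminium cheeks. Take it by its head and rock it to one side and then the other until both cheeks have been worked apart and it comes free, without touching the cheeks with the gripper and without disturbing the other things on the worktop. Lift it straight out and finish still holding it, upright and motionless, just clear above the fixture: its sole one to five centimetres above the cheeks.

Things in the scene. Friction and masses are not known exactly. Their poses are not given: they have to be found in the camera images.
- fixture: Dark steel base plate 110 (x) x 140 (y) x 12 mm, fixed to the worktop, a screw head near each corner; origin under its centre, on the worktop, z up. The block stands in a cradle in its middle, between two aluminium cheeks (left at +y, right at -y) 40 mm long in x, together 90 mm wide in y (108 when apart), tops 52 mm above the worktop, a screw head on each up to 56 mm.
- rock_axis (a point): Middle of the line about which the seated block rocks, 20.5 mm above the worktop, along the fixture's x (axes as the fixture's): the block leans towards +y or -y. Leaning 0.24 to 0.3 rad (14 to 17 degrees) to one side, its neck pushes that side's cheek about 5.5 to 8 mm out. Only when both cheeks are out by more than about 5.5 mm does it lift free.
- cheek_left (a joint): How far the +y cheek has been pushed out, m: about 0 at the start (up to 0.001), 0.009 at its stop. It moves at about 12 N on the cheek (about 5 N sideways at the block's head) and stays where left, no spring. Its lip, 37 to 52 mm above the worktop, reaches in to 7 mm from the middle and hooks over the block's shoulder: pulled straight up, the block rises 5 mm and stops.
- cheek_right (a joint): The same for the -y cheek, positive outwards (towards -y).
- block_grip (a point): Centre of the locating block's head, to be gripped; axes as the block's, at the start the fixture's. Plain steel, 104 mm tall, 0.2 to 0.4 kg. Head 34 (x) x 24 (y) x 44 mm, free on all four sides, this point 82 mm above the sole, 94 mm above the worktop while seated. Below it a neck 36 (x) x 13 (y) mm.
- block_sole (a point): Middle of the block's rounded sole, its lowest line; seated it is 12 mm above the worktop. The foot's shoulders, 36 (x) x 25 (y) mm, have their tops 20 mm above the sole. The block is clear of the cheeks when the sole is more than 52 mm above the worktop.
- jar: Clear jar of small nuts, 54 x 52 x 62 mm, a bystander near the fixture; origin under it.
- offcut: Pine offcut 45 x 90 x 30 mm, a bystander; origin under it.
- cutter: Snap-off cutter in a brass-coloured sleeve, 19 x 140 x 14 mm, lying flat, a bystander; origin under it.
- plate: White six-sided sample plate 47 x 54 x 8 mm, a bystander; origin under it.
Not all that is in view belongs to the job. Leave any red look-alike of the part that bears block_grip alone.

How it is judged:
On the way, in this order (a step that is already met when the one before it is completed fails the run):
1. one cheek worked out by rocking the block, the block still in its seat (value of joint any of cheek_left, cheek_right above 0.005 m and height (world z) of block_sole below 0.02 m), for 0.1 s.
2. both cheeks worked out, the block still in its seat (value of joint each of cheek_left, cheek_right above 0.005 m and height (world z) of block_sole below 0.02 m), for 0.1 s.
At the end, for the whole second after the job is handed in: The block is held between the fingers, still and within 15 degrees of upright, over the fixture (sole within 35 mm of its middle seen from above), its sole 3 to 60 mm above the tops of the cheeks and touching nothing of the fixture; both cheeks are out by more than 5 mm (height (world z) of block_sole between 0.055 and 0.112 m and horizontal distance between block_sole and fixture below 0.035 m and angle between block_grip's own z axis and vertical below 0.26 rad and contact force between the fingers and block above 1 N and contact force between block and fixture below 0.1 N and linear speed of block below 0.02 m/s and angular speed of block below 0.2 rad/s and value of joint each of cheek_left, cheek_right above 0.005 m); the arm keeps its last pose, push and grip.
It fails at once if the gripper or arm pushes on a cheek (contact force between any of the arm, the fingers and cheek_left above 3 N or contact force between any of the arm, the fingers and cheek_right above 3 N).
It fails at once if a bystander is moved by more than 25 mm (distance of any of jar, offcut, cutter, plate from where it was at the start of the episode above 0.025 m).
It also fails if it takes over 45 s, if anything falls off the work surface, if the arm or the gripper's body presses on something with over 40 N, if the wrist force passes 120 N, or if a joint passes its speed limit or range.

## Working session

There is one attempt and no reset: what is moved stays moved. The work goes in short steps, Python scripts to look and compute and a shell command to move; the robot and the scene stay as the last step left them, time stands still between calls to the robot, and variables do not carry over. Pictures are saved under pics/ and viewed, and the job is handed in when it is done.

```bash
ls; mkdir -p pics; python3 - <<'E'
from cell import robot, read_camera
import cv2,numpy as np
print(robot.observe()); print(robot.nose_length)
for n in("scene","top"):
    c=read_camera(n); cv2.imwrite(f"pics/{n}0.png",c["frame"][:,:,::-1]); print(n,c["intrinsics"],c["R"],c["t"])
E
```

```text
pics
{'time': 0.0, 'qpos': array([ 1.12401848e+00,  3.42738987e-01,  1.52501098e+00, -2.52089081e-05,
        1.27541515e+00, -1.45975646e-01]), 'qvel': array([-2.39930491e-04,  1.57892664e-03,  1.01417909e-03,  3.72754570e-04,
        6.27572838e-05, -7.57105611e-04]), 'joint_efforts': array([-2.58965163e-03, -4.31220603e+01, -2.44228131e+01,  7.15872017e-02,
        5.55862812e-02, -2.10900348e-04]), 'tool_pos': array([0.15535735, 0.50108762, 0.24503862]), 'tool_rot': array([-3.14003341e+00, -2.04877933e-04,  2.84079765e+00]), 'contact_force': array([-0.01654766, -0.83505726,  0.09083275]), 'torque': array([0.03317566, 0.0289225 , 0.00949974]), 'opening': 0.09155887987017282}
0.019
scene [[568.07340662   0.         324.18296692]
 [  0.         568.07340662 236.31491149]
 [  0.           0.           1.        ]] [[ 0.65120165 -0.75880253 -0.01245484]
 [-0.38174426 -0.3133392  -0.86953428]
 [ 0.65590222  0.57099673 -0.49371552]] [-0.3966112   0.25616097  0.6408734 ]
top [[446.51388704   0.         317.37134784]
 [  0.         446.51388704 240.23563527]
 [  0.           0.           1.        ]] [[ 0.02624267 -0.99918639  0.03062483]
 [-0.99019199 -0.03018747 -0.1364131 ]
 [ 0.13722659 -0.02674462 -0.99017856]] [-0.09543418  0.54125768  0.87517324]
```

View pics/scene0.png

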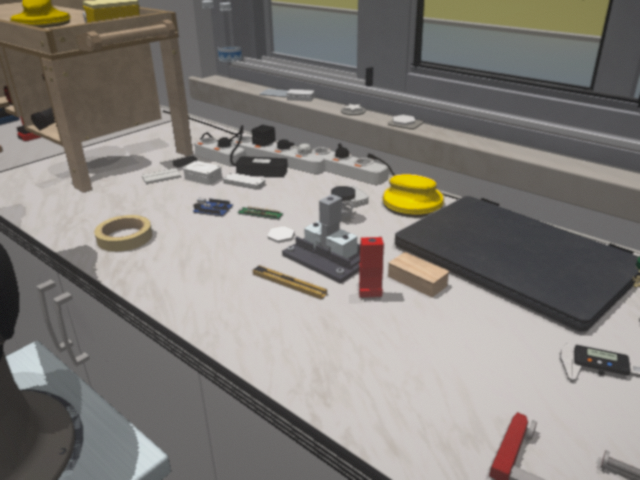

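View pics/top0.png

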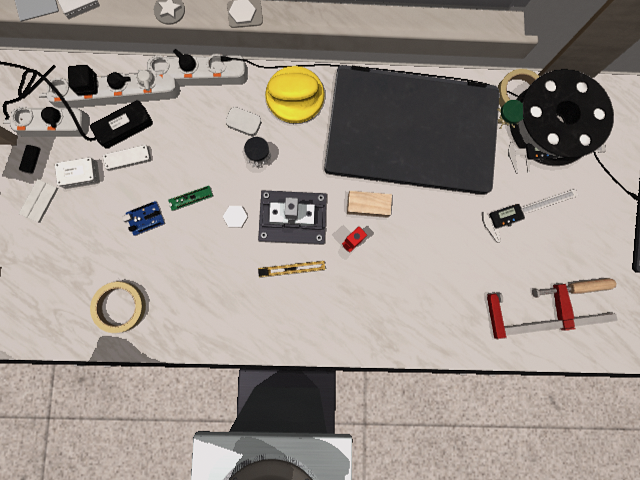

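The scene view shows the block at about (329,212) between the cheeks, with the red look-alike at (371,267). In the top view the fixture is at (293,217), the look-alike at (357,237), the jar at (257,150), the offcut at (370,204), the cutter at (292,269) and the plate at (235,216). Next I'll zoom in and measure.

```bash
python3 - <<'E'
import cv2
a=cv2.imread("pics/top0.png")[130:290,215:415]; cv2.imwrite("pics/topz.png",cv2.resize(a,None,fx=4,fy=3.7,interpolation=cv2.INTER_CUBIC) if 0 else cv2.resize(a,(750,600),interpolation=cv2.INTER_CUBIC))
a=cv2.imread("pics/scene0.png")[180:310,240:400]; cv2.imwrite("pics/scz.png",cv2.resize(a,(720,585),interpolation=cv2.INTER_CUBIC))
E
```

```text
(no output)
```

View pics/topz.png

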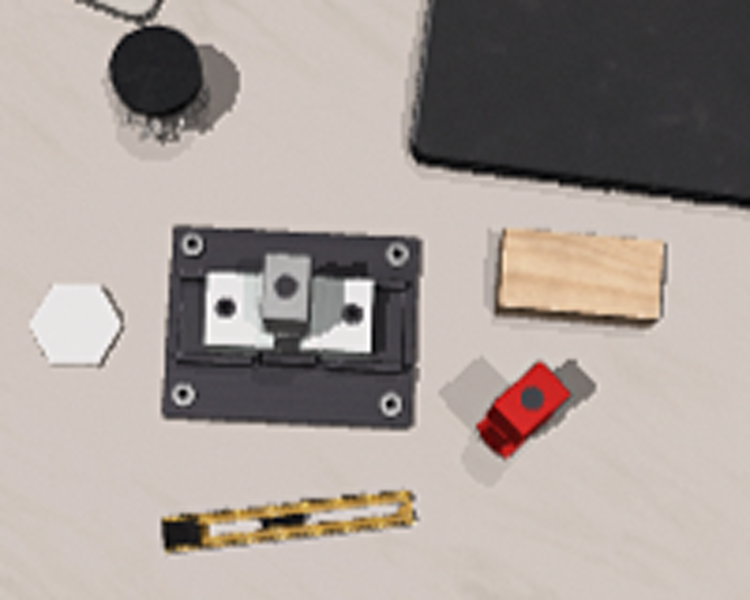

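View pics/scz.png

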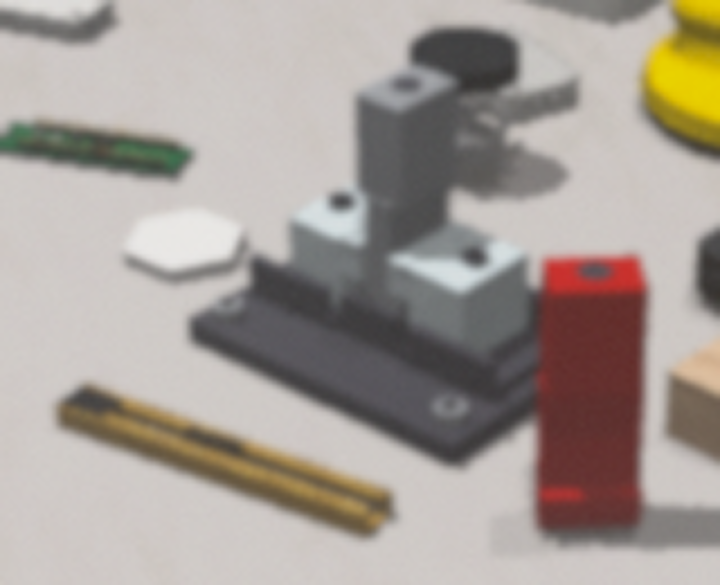

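```bash
cat > h.py <<'E'
import numpy as np
def zoom(u,v,x0,y0,w,h,W,H): return ((u+.5)*w/W+x0-.5,(v+.5)*h/H+y0-.5)
def ray(c,u,v,z):
    d=c["R"].T@np.linalg.inv(c["intrinsics"])@[u,v,1]; o=-c["R"].T@c["t"]
    return o+d*(z-o[2])/d[2]
E
python3 - <<'E'
from cell import read_camera
from h import *
c=read_camera("top")
P=[ray(c,*zoom(u,v,215,130,200,160,750,600),.014)for u,v in[(192,244),(398,254),(391,404),(182,394)]]
for p in P:print(p.round(4))
P=np.array(P);m=P.mean(0);print("ctr",m)
d1=P[0]-P[1];d2=P[3]-P[2];d3=P[0]-P[3];d4=P[1]-P[2]
for d in(d1,d2):print(np.degrees(np.arctan2(-d[0],d[1])))
for d in(d3,d4):print(np.degrees(np.arctan2(d[1],d[0])))
for z,l in((.056,[(227,307),(352,314)]),(.116,[(286,286),(264,254),(311,256),(308,321),(261,318)]),(.104,[(532,398),(540,361),(571,394),(530,438),(497,405)]),(.0,[(500,455)])):
    for q in l:print(z,q,ray(c,*zoom(*q,215,130,200,160,750,600),z).round(4))
s=read_camera("scene")
print("scene")
for z,q in((.116,(407,84)),(.116,(358,97)),(.116,(410,110)),(.116,(457,80)),(.116,(405,65)),(.104,(596,271)),(.056,(341,201)),(.056,(473,256))):print(z,ray(s,*zoom(*q,240,180,160,130,720,585),z).round(4))
E
```

```text
[0.6414 0.0313 0.014 ]
[ 0.6395 -0.0855  0.014 ]
[ 0.5533 -0.0838  0.014 ]
[0.5554 0.0333 0.014 ]
ctr [ 0.5974259  -0.02616601  0.014     ]
-0.9217664243615582
-1.0089206823260022
-1.3116013517096288
-1.1677849354616077
0.056 (227, 307) [0.5973 0.0072 0.056 ]
0.056 (352, 314) [ 0.5956 -0.0602  0.056 ]
0.116 (286, 286) [ 0.5969 -0.0263  0.116 ]
0.116 (264, 254) [ 0.613  -0.0146  0.116 ]
0.116 (311, 256) [ 0.6128 -0.0383  0.116 ]
0.116 (308, 321) [ 0.5793 -0.0379  0.116 ]
0.116 (261, 318) [ 0.5801 -0.0143  0.116 ]
0.104 (532, 398) [ 0.5455 -0.1526  0.104 ]
0.104 (540, 361) [ 0.5647 -0.1565  0.104 ]
0.104 (571, 394) [ 0.5482 -0.1725  0.104 ]
0.104 (530, 438) [ 0.525  -0.1519  0.104 ]
0.104 (497, 405) [ 0.5414 -0.1349  0.104 ]
0.0 (500, 455) [ 0.528  -0.1469  0.    ]
scene
0.116 [ 0.5964 -0.0258  0.116 ]
0.116 [ 0.5764 -0.0189  0.116 ]
0.116 [ 0.5803 -0.0408  0.116 ]
0.116 [ 0.6109 -0.0382  0.116 ]
0.116 [ 0.6086 -0.0145  0.116 ]
0.104 [ 0.5451 -0.1521  0.104 ]
0.056 [0.5939 0.0066 0.056 ]
0.056 [ 0.5927 -0.061   0.056 ]
```

```bash
cat >> h.py <<'E'
from scipy.spatial.transform import Rotation as Ro
def delta(pos,rpy):
    from cell import robot
    s=robot.observe(); R=Ro.from_euler('xyz',s["tool_rot"])
    T=Ro.from_euler('xyz',rpy)
    print("t",round(s["time"],2),"pos",s["tool_pos"].round(4),"rot",s["tool_rot"].round(4),"F",s["contact_force"].round(1),"T",s["torque"].round(2),"op",round(s["opening"],4))
    print("shift cm",(R.inv().apply(np.array(pos)-s["tool_pos"])*100).round(2),"turn",(R.inv()*T).as_rotvec(degrees=True).round(2))
E
python3 -c "
from h import *
r=[np.pi,0,np.radians(178.9)]
delta([.3,.32,.245],r);delta([.597,-.0263,.24],r)"
```

```text
t 0.2 pos [0.1554 0.5012 0.2453] rot [-3.1407e+00 -1.0000e-04  2.8407e+00] F [ 0.  -0.4 -0.1] T [ 0.02  0.06 -0.02] op 0.0916
shift cm [-19.18 -13.02   0.04] turn [-5.000e-02 -1.000e-02 -1.614e+01]
t 0.2 pos [0.1554 0.5012 0.2453] rot [-3.1407e+00 -1.0000e-04  2.8407e+00] F [ 0.  -0.4 -0.1] T [ 0.02  0.06 -0.02] op 0.0916
shift cm [-57.81 -37.3    0.56] turn [-5.000e-02 -1.000e-02 -1.614e+01]
```

```bash
python3 -m crank '[[-4.5,-3,0,0,0,-4,0.7],[-9.5,-6.2,0,0,0,-8,0.7],[-14.5,-9.4,0,0,0,-12,0.7],[-19.5,-12.6,0,0,0,-16.1,0.7],[-24,-15.5,0,0,0,-16.1,0.7]]' && python3 -c "
from h import *
r=[np.pi,0,np.radians(178.9)]
delta([.597,-.0263,.24],r)"
```

```text
time: 0.82
tool_pos: [0.3399, 0.2806, 0.2458]
tool_rot: [3.141, 0.0, 3.122]
contact_force: [0.7, 0.6, -0.2]
opening: 0.0643
t 0.82 pos [0.3399 0.2806 0.2458] rot [3.1414e+00 4.0000e-04 3.1222e+00] F [ 0.7  0.6 -0.2] T [0.03 0.01 0.01] op 0.0643
shift cm [-26.3  -30.19   0.58] turn [ 0.01  0.02 -0.01]
```

```bash
python3 -m crank '[[-3.5,-4,0,0,0,0,0.6],[-7,-8,0,0,0,0,0.6],[-10.5,-12,0,0,0,0,0.6],[-14,-16,0,0,0,0,0.6],[-17.5,-20,0,0,0,0,0.6]]' && python3 -m crank '[[-3.5,-4,0,0,0,0,0.6],[-7,-8,0,0,0,0,0.6],[-8.8,-10.2,0.4,0,0,0,0.6],[-8.8,-10.2,0.4,0,0,0,0.6],[-8.8,-10.2,0.4,0,0,0,0.6]]' &&python3 -c "
from h import *
r=[np.pi,0,np.radians(178.9)]
delta([.597,-.0263,.10],r)"
```

```text
time: 1.45
tool_pos: [0.5107, 0.0774, 0.2457]
tool_rot: [3.141, -0.0, 3.122]
contact_force: [-0.5, 0.7, -0.6]
opening: 0.0549
time: 2.08
tool_pos: [0.5953, -0.0243, 0.2415]
tool_rot: [3.141, -0.001, 3.122]
contact_force: [0.1, 0.1, 0.2]
opening: 0.0548
t 2.08 pos [ 0.5953 -0.0243  0.2415] rot [ 3.1410e+00 -9.0000e-04  3.1219e+00] F [0.1 0.1 0.2] T [-0.01  0.05  0.03] op 0.0548
shift cm [-0.19 -0.2  14.15] turn [ 0.03 -0.05 -0.03]
```

```bash
python3 -m crank '[[-0.2,-0.2,4,0,0,0,0.6],[-0.2,-0.2,8,0,0,0,0.6],[-0.2,-0.2,11,0,0,0,0.6],[-0.2,-0.2,14.1,0,0,0,0.6],[-0.2,-0.2,14.1,0,0,0,0.6]]' && python3 - <<'E'
from h import *
r=[np.pi,0,np.radians(178.9)]
from cell import read_camera
import cv2
delta([.597,-.0263,.10],r)
a=read_camera("scene")["frame"][150:310,220:410,::-1];cv2.imwrite("pics/s1.png",cv2.resize(a,(712,600)))
E
```

```text
time: 2.7
tool_pos: [0.5959, -0.0255, 0.0991]
tool_rot: [3.141, -0.005, 3.123]
contact_force: [0.2, -0.1, 0.5]
opening: 0.0548
t 2.7 pos [ 0.5959 -0.0255  0.0991] rot [ 3.1406 -0.0048  3.1232] F [ 0.2 -0.1  0.5] T [ 0.05  0.02 -0.01] op 0.0548
shift cm [-0.12 -0.08 -0.09] turn [ 0.06 -0.28  0.04]
```

View pics/s1.png

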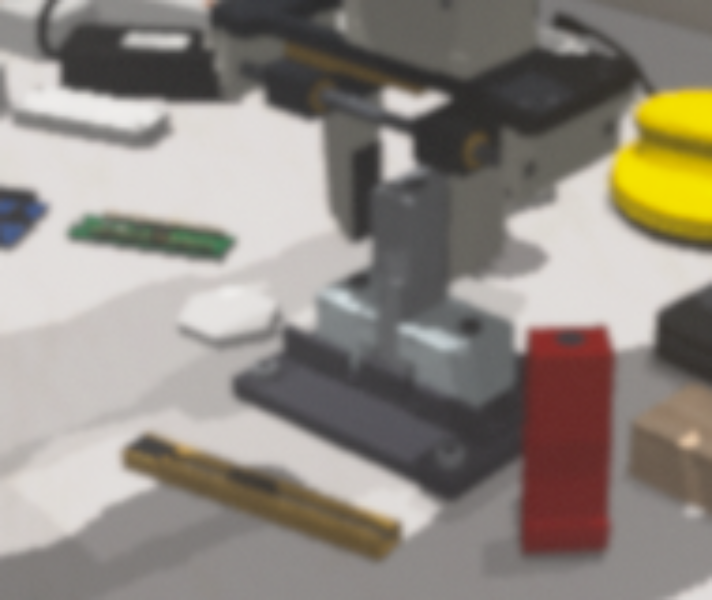

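The fingers straddle the head at (410,230) and sit well above the cheeks. Closing now.

```bash
python3 -m crank '[[-0.1,-0.1,-0.1,0,0,0,0],[-0.1,-0.1,-0.1,0,0,0,0],[-0.1,-0.1,-0.1,0,0,0,0],[-0.1,-0.1,-0.1,0,0,0,0],[-0.1,-0.1,-0.1,0,0,0,0]]' 50 && python3 -c "
from h import *
delta([.597,-.0263,.10],[np.pi,0,np.radians(178.9)])"
```

```text
time: 3.38
tool_pos: [0.5991, -0.0266, 0.1026]
tool_rot: [3.139, 0.001, 3.122]
contact_force: [-0.2, 5.4, 4.3]
opening: 0.0241
t 3.38 pos [ 0.5991 -0.0266  0.1026] rot [3.1394e+00 1.4000e-03 3.1215e+00] F [-0.2  5.4  4.3] T [1.25 0.04 0.02] op 0.0241
shift cm [0.22 0.03 0.26] turn [ 0.12  0.08 -0.05]
```

```bash
python3 -m crank '[[0,0.56,0.02,4,0,0,0],[0,1.11,0.08,8,0,0,0],[0,1.66,0.17,12,0,0,0],[0,2.06,0.27,15,0,0,0],[0,2.06,0.27,15,0,0,0]]' && python3 -c "
from h import *
delta([.597,-.0263,.10],[np.pi,0,np.radians(178.9)])"
```

```text
time: 4.0
tool_pos: [0.5998, -0.0059, 0.1003]
tool_rot: [-2.88, 0.002, 3.124]
contact_force: [-1.3, 3.9, 6.9]
opening: 0.0243
t 4.0 pos [ 0.5998 -0.0059  0.1003] rot [-2.8796e+00  2.2000e-03  3.1236e+00] F [-1.3  3.9  6.9] T [ 0.8   0.29 -0.04] op 0.0243
shift cm [ 0.25 -1.97  0.56] turn [-15.01   0.14   0.05]
```

```bash
python3 -m crank '[[0,0.18,0,1.3,0,0,0],[0,0.18,0,1.3,0,0,0]]' && python3 - <<'E'
from h import *
from cell import read_camera
import cv2
delta([.597,-.0263,.10],[np.pi,0,np.radians(178.9)])
a=read_camera("scene")["frame"][150:310,220:410,::-1];cv2.imwrite("pics/s2.png",cv2.resize(a,(712,600)))
E
```

```text
time: 4.25
tool_pos: [0.5999, -0.0044, 0.1]
tool_rot: [-2.858, 0.003, 3.122]
contact_force: [-1.1, 3.6, 8.3]
opening: 0.0242
t 4.25 pos [ 0.5999 -0.0044  0.1   ] rot [-2.8579e+00  2.5000e-03  3.1224e+00] F [-1.1  3.6  8.3] T [ 1.03  0.3  -0.02] op 0.0242
shift cm [ 0.24 -2.1   0.61] turn [-16.25   0.14  -0.02]
```

View pics/s2.png

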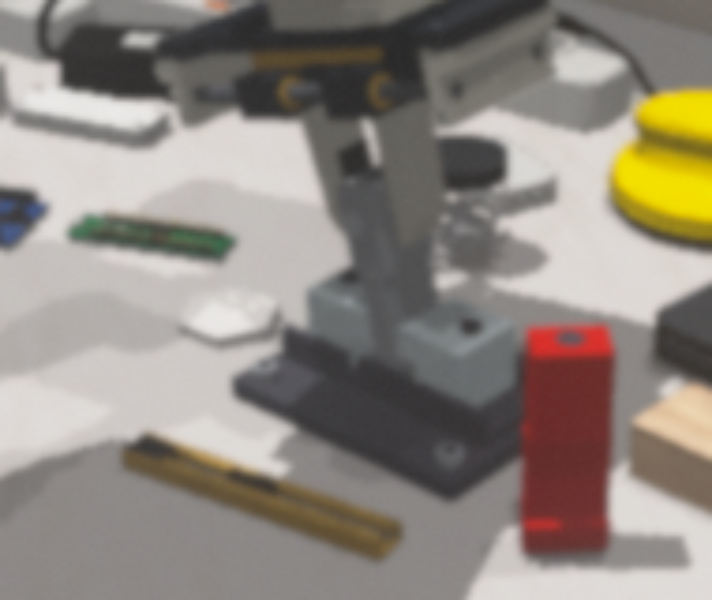

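```bash
cat > m.py <<'E'
from h import *
from cell import read_camera
import cv2,sys
def crop(n,tag):
    c=read_camera(n); f=c["frame"]
    x0,y0,w,h=(285,205,80,64) if n=="scene" else (255,180,80,64)
    cv2.imwrite(f"pics/{tag}{n}.png",cv2.resize(f[y0:y0+h,x0:x0+w,::-1],(w*9,h*9),interpolation=cv2.INTER_CUBIC))
    return c
if __name__=="__main__":
    for n in("scene","top"): crop(n,sys.argv[1])
E
python3 m.py b; python3 - <<'E'
import cv2
a=cv2.imread("pics/scene0.png")[205:269,285:365];cv2.imwrite("pics/a_scene.png",cv2.resize(a,(720,576),interpolation=cv2.INTER_CUBIC))
E
```

```text
(no output)
```

View pics/bscene.png

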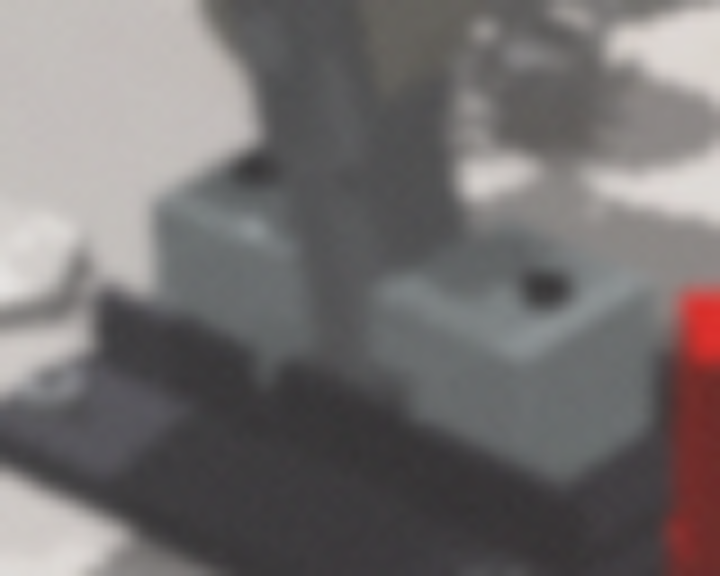

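View pics/a_scene.png

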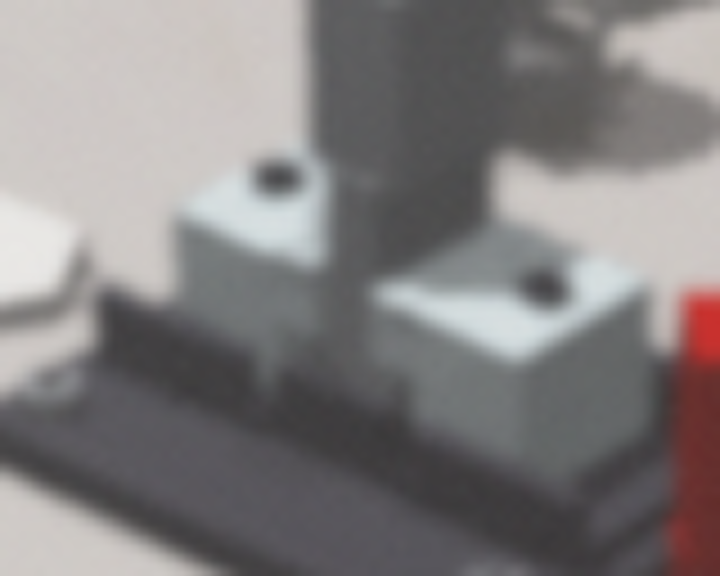

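View pics/btop.png

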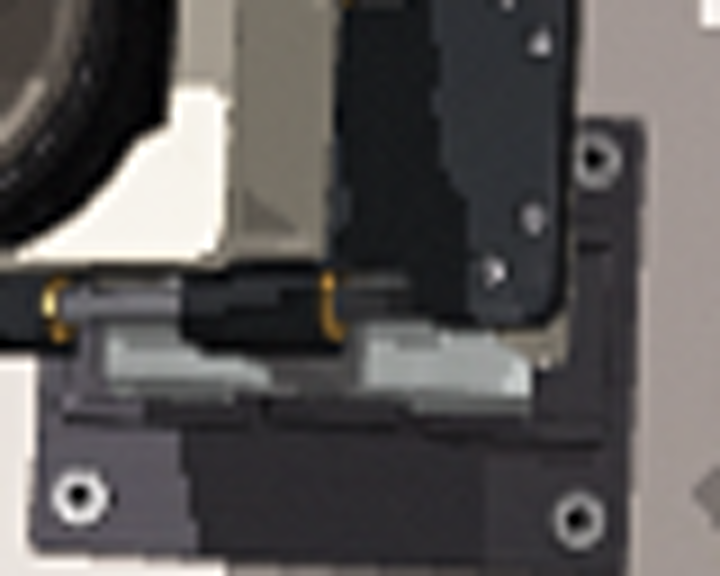

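Cheek +y has moved: its top corner went from (178,213) to (157,203) in the zoom. The -y cheek's front corner at (515,358) hasn't moved. Converting to millimetres:

```bash
python3 - <<'E'
from h import *
from cell import read_camera
c=read_camera("scene")
f=lambda u,v,z:ray(c,*zoom(u,v,285,205,80,64,720,576),z).round(4)
print(f(178,213,.052),f(157,203,.052),"screw",f(277,176,.056),f(252,166,.056))
t=read_camera("top")
g=lambda u,v,z:ray(t,*zoom(u,v,255,180,80,64,720,576),z).round(4)
print("top left cheek outer edge, right outer",g(102,375,.052),g(530,405,.052))
E
```

```text
[0.576 0.017 0.052] [0.5764 0.023  0.052 ] screw [0.5943 0.0071 0.056 ] [0.5943 0.0137 0.056 ]
top left cheek outer edge, right outer [0.5775 0.0254 0.052 ] [ 0.5737 -0.0709  0.052 ]
```

```bash
python3 -m crank '[[0,0.11,0,0.8,0,0,0],[0,0.11,0,0.8,0,0,0]]' && python3 -c "
from h import *
delta([.597,-.0263,.10],[np.pi,0,np.radians(178.9)])"
python3 -m crank '[[0,-0.93,0.05,-6.7,0,0,0],[0,-1.85,0.22,-13.4,0,0,0],[0,-2.74,0.48,-20,0,0,0],[0,-3.58,0.85,-26.6,0,0,0],[0,-4.2,1.19,-31.7,0,0,0]]' && python3 -m crank '[[0,0,0,0,0,0,0]]' && python3 -c "
from h import *
delta([.597,-.0263,.10],[np.pi,0,np.radians(178.9)])"
```

```text
time: 4.75
tool_pos: [0.5999, -0.0034, 0.0997]
tool_rot: [-2.844, 0.003, 3.122]
contact_force: [-1.4, 3.7, 8.3]
opening: 0.0241
t 4.75 pos [ 0.5999 -0.0034  0.0997] rot [-2.8443e+00  2.7000e-03  3.1221e+00] F [-1.4  3.7  8.3] T [ 1.11  0.35 -0.01] op 0.0241
shift cm [ 0.25 -2.2   0.64] turn [-17.03   0.15  -0.04]
time: 5.38
tool_pos: [0.5988, -0.0455, 0.1013]
tool_rot: [2.878, 0.002, 3.121]
contact_force: [-0.2, 11.6, 10.0]
opening: 0.0239
time: 5.5
tool_pos: [0.5987, -0.0469, 0.1005]
tool_rot: [2.88, 0.001, 3.119]
contact_force: [0.3, 8.2, 5.4]
opening: 0.0241
t 5.5 pos [ 0.5987 -0.0469  0.1005] rot [2.8800e+00 7.0000e-04 3.1189e+00] F [0.3 8.2 5.4] T [ 2.06 -0.11  0.02] op 0.0241
shift cm [0.22 1.97 0.58] turn [14.99  0.06 -0.19]
```

Now at -15 degrees. I'll add a bit more, then check.

```bash
python3 -m crank '[[0,-0.14,0.01,-1,0,0,0],[0,-0.25,0.02,-1.8,0,0,0],[0,-0.25,0.02,-1.8,0,0,0]]' && python3 -c "
from h import *
delta([.597,-.0263,.10],[np.pi,0,np.radians(178.9)])"; python3 m.py c
```

```text
time: 5.88
tool_pos: [0.5987, -0.0482, 0.0999]
tool_rot: [2.851, 0.001, 3.122]
contact_force: [0.9, 8.2, 8.4]
opening: 0.024
t 5.88 pos [ 0.5987 -0.0482  0.0999] rot [2.8506e+00 1.0000e-03 3.1216e+00] F [0.9 8.2 8.4] T [ 1.94  0.01 -0.02] op 0.024
shift cm [0.21 2.1  0.62] turn [16.67  0.06 -0.04]
```

View pics/cscene.png

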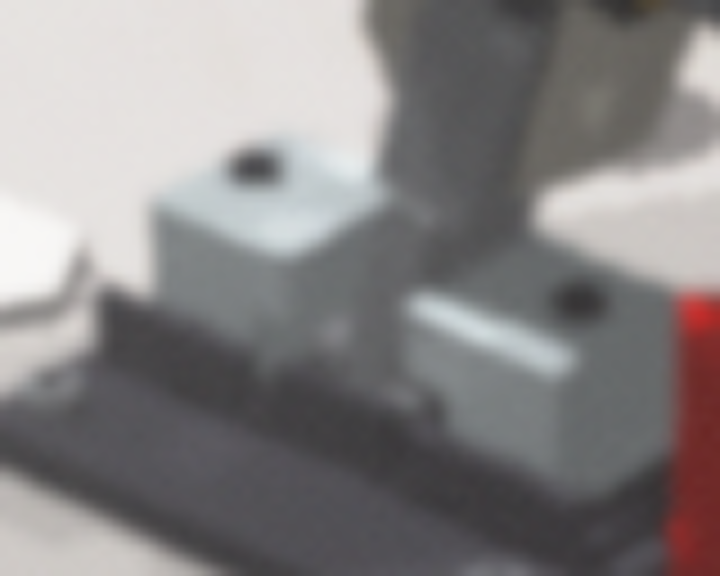

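View pics/ctop.png

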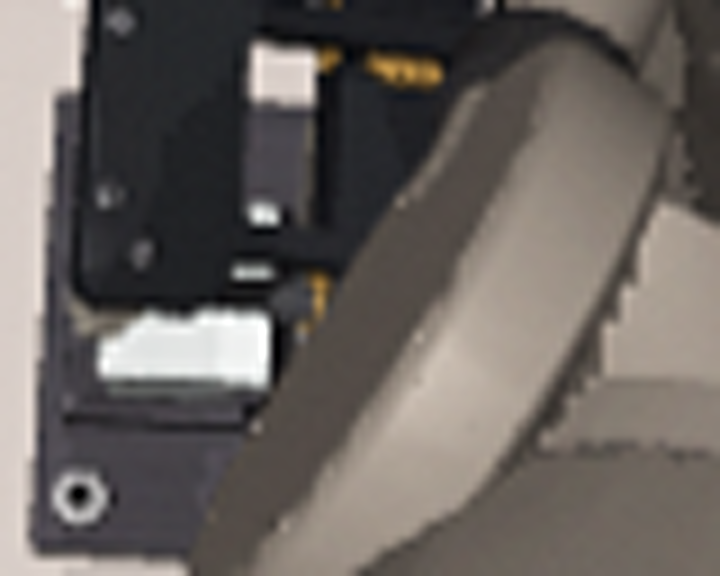

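```bash
python3 - <<'E'
from h import *
from cell import read_camera
c=read_camera("scene")
f=lambda u,v,z:ray(c,*zoom(u,v,285,205,80,64,720,576),z).round(4)
print("R corner",f(520,358,.052),f(570,370,.052),"R screw",f(545,287,.056),f(580,300,.056))
print("L screw",f(277,176,.056),f(254,166,.056),"corner",f(178,213,.052),f(156,204,.052))
E
```

```text
R corner [ 0.575  -0.0702  0.052 ] [ 0.5775 -0.0801  0.052 ] R screw [ 0.5933 -0.0614  0.056 ] [ 0.5936 -0.0696  0.056 ]
L screw [0.5943 0.0071 0.056 ] [0.5945 0.0134 0.056 ] corner [0.576 0.017 0.052] [0.576  0.0228 0.052 ]
```

The -y cheek is out about 8.2 mm and the +y cheek about 6.2 mm. The +y side only just clears 5.5 mm, so I'll lean that way once more, slightly further.

```bash
python3 -m crank '[[0,0.97,0.06,7,0,0,0],[0,1.94,0.24,14,0,0,0],[0,2.87,0.53,21,0,0,0],[0,3.76,0.94,28,0,0,0],[0,4.5,1.38,34.2,0,0,0]]' && python3 -m crank '[[0,0.1,0,0.7,0,0,0],[0,0.1,0,0.7,0,0,0]]' && python3 -c "
from h import *
delta([.597,-.0263,.10],[np.pi,0,np.radians(178.9)])"; python3 m.py d
```

```text
time: 6.65
tool_pos: [0.5997, -0.0011, 0.0988]
tool_rot: [-2.83, 0.003, 3.122]
contact_force: [-2.4, 5.5, 1.8]
opening: 0.0241
time: 6.9
tool_pos: [0.5998, 0.0, 0.0983]
tool_rot: [-2.821, 0.002, 3.123]
contact_force: [-1.4, 8.4, 6.3]
opening: 0.0237
t 6.9 pos [0.5998 0.     0.0983] rot [-2.8212e+00  2.1000e-03  3.1232e+00] F [-1.4  8.4  6.3] T [1.82 0.18 0.01] op 0.0237
shift cm [ 0.23 -2.55  0.67] turn [-18.36   0.12   0.03]
```

View pics/dscene.png

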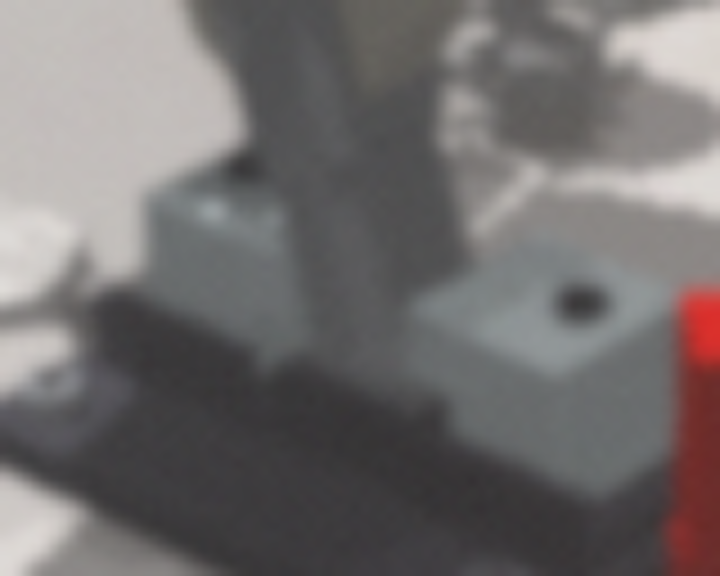

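```bash
python3 -m crank '[[0,-0.86,0.05,-6.1,0,0,0],[0,-1.7,0.19,-12.3,0,0,0],[0,-2.55,0.42,-18.4,0,0,0],[0,-2.55,0.42,-18.4,0,0,0]]' && python3 -c "
from h import *
delta([.5987,-.0266,.165],[np.pi,0,np.radians(178.9)])"; python3 m.py e
```

```text
time: 7.5
tool_pos: [0.5992, -0.0263, 0.1027]
tool_rot: [3.135, 0.002, 3.117]
contact_force: [0.9, 11.7, 4.2]
opening: 0.0237
t 7.5 pos [ 0.5992 -0.0263  0.1027] rot [3.1354e+00 1.7000e-03 3.1174e+00] F [ 0.9 11.7  4.2] T [ 2.93 -0.2   0.03] op 0.0237
shift cm [ 0.03  0.   -6.23] turn [ 0.36  0.1  -0.28]
```

View pics/escene.png

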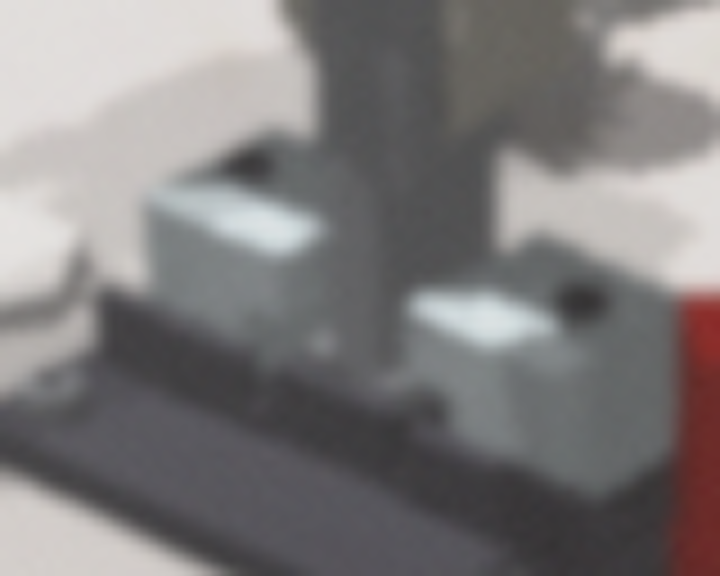

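Both cheeks are clearly apart. I'll lift slowly and watch the force.

```bash
python3 -m crank '[[0,0,-0.4,0,0,0,0],[0,0,-0.8,0,0,0,0],[0,0,-1.2,0,0,0,0],[0,0,-1.2,0,0,0,0]]' && python3 - <<'E'
from h import *
delta([.5987,-.0266,.165],[np.pi,0,np.radians(178.9)])
from cell import read_camera
import cv2
a=read_camera("scene")["frame"][150:310,220:410,::-1];cv2.imwrite("pics/s3.png",cv2.resize(a,(712,600),interpolation=cv2.INTER_CUBIC))
E
```

```text
time: 8.1
tool_pos: [0.5986, -0.028, 0.1139]
tool_rot: [-3.14, -0.0, 3.122]
contact_force: [0.1, 2.3, -2.3]
opening: 0.0234
t 8.1 pos [ 0.5986 -0.028   0.1139] rot [-3.1401e+00 -1.0000e-04  3.1216e+00] F [ 0.1  2.3 -2.3] T [ 0.54  0.01 -0.  ] op 0.0234
shift cm [-0.    0.13 -5.11] turn [-0.08 -0.   -0.05]
```

View pics/s3.png

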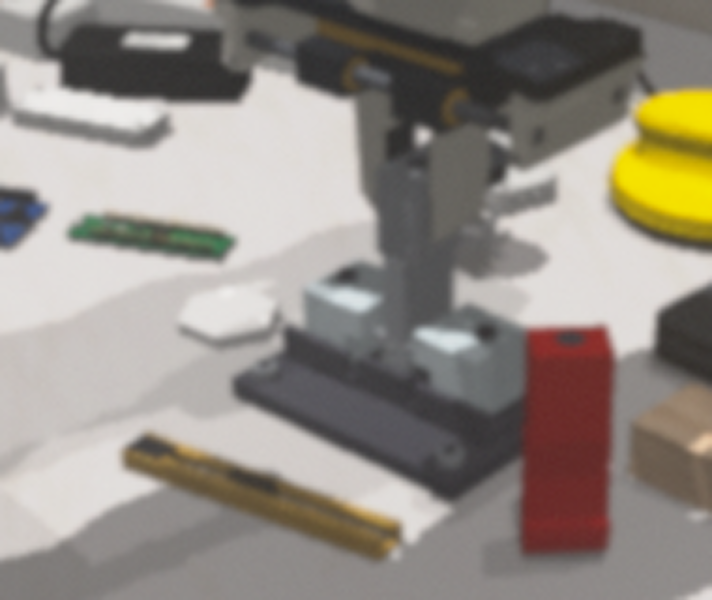

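The block is coming up, with about 2.3 N of weight on the wrist. I'll correct the 1.3 mm of y drift and continue up slowly.

```bash
python3 -m crank '[[0,0.12,-0.2,0,0,0,0],[0,0.12,-0.6,0,0,0,0],[0,0.12,-1,0,0,0,0],[0,0.12,-1.4,0,0,0,0],[0,0.12,-1.4,0,0,0,0]]' && python3 -c "
from h import *
delta([.5987,-.0266,.165],[np.pi,0,np.radians(178.9)])"
```

```text
time: 8.78
tool_pos: [0.599, -0.0269, 0.1282]
tool_rot: [-3.14, 0.001, 3.122]
contact_force: [-0.0, 0.7, -3.9]
opening: 0.0237
t 8.78 pos [ 0.599  -0.0269  0.1282] rot [-3.1397e+00  1.0000e-03  3.1217e+00] F [-0.   0.7 -3.9] T [ 0.02 -0.01 -0.02] op 0.0237
shift cm [ 0.03  0.02 -3.68] turn [-0.11  0.06 -0.04]
```

```bash
python3 -m crank '[[0,0,-0.8,0,0,0,0],[0,0,-1.7,0,0,0,0],[0,0,-2.6,0,0,0,0],[0,0,-3.4,0,0,0,0],[0,0,-3.9,0,0,0,0]]' && python3 -m crank '[[0,0,0,0,0,0,0],[0,0,0,0,0,0,0],[0,0,0,0,0,0,0],[0,0,0,0,0,0,0]]' && python3 - <<'E'
from h import *
delta([.5987,-.0266,.165],[np.pi,0,np.radians(178.9)])
from cell import read_camera
import cv2
a=read_camera("scene")["frame"][150:310,220:410,::-1];cv2.imwrite("pics/s4.png",cv2.resize(a,(712,600),interpolation=cv2.INTER_CUBIC))
E
python3 m.py f
```

```text
time: 9.4
tool_pos: [0.599, -0.0267, 0.1674]
tool_rot: [-3.14, 0.001, 3.122]
contact_force: [-0.0, -0.6, -3.0]
opening: 0.0237
time: 9.9
tool_pos: [0.5987, -0.0267, 0.1664]
tool_rot: [-3.14, -0.0, 3.122]
contact_force: [-0.2, -0.6, -3.1]
opening: 0.0239
t 9.9 pos [ 0.5987 -0.0267  0.1664] rot [-3.1400e+00 -4.0000e-04  3.1218e+00] F [-0.2 -0.6 -3.1] T [ 0.04 -0.06 -0.  ] op 0.0239
shift cm [-0.    0.01  0.14] turn [-0.09 -0.02 -0.03]
```

View pics/s4.png

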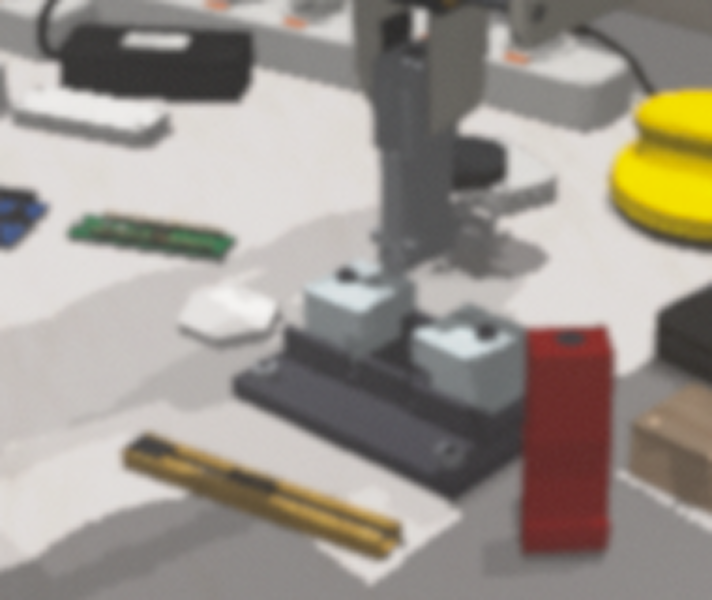

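View pics/fscene.png

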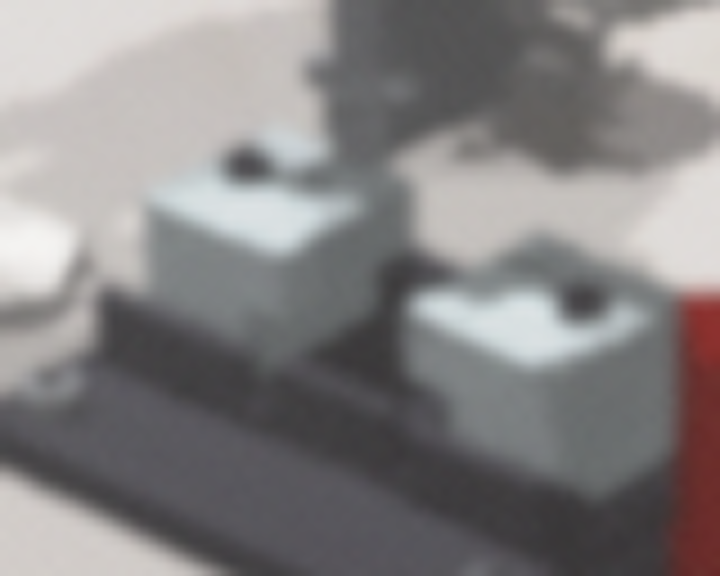

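```bash
python3 - <<'E'
from h import *
from cell import read_camera
c=read_camera("scene")
f=lambda u,v,z:ray(c,*zoom(u,v,285,205,80,64,720,576),z).round(4)
print("screws",f(245,163,.056),f(582,300,.056),"gap L-R init .0071 -.0614")
for z in(.06,.07,.077,.085):
    p=c["R"]@[.579,-.0265,z]+c["t"];p=c["intrinsics"]@p/p[2];print(z,(p[0]-285+.5)*9-.5,(p[1]-205+.5)*9-.5)
E
```

```text
screws [0.5944 0.0156 0.056 ] [ 0.5938 -0.0699  0.056 ] gap L-R init .0071 -.0614
0.06 355.57552457261556 240.05837300538954
0.07 354.91425160241255 194.03914191539826
0.077 354.447344866798 161.54622305752517
0.085 353.9096358950762 124.12604327728772
```

The sole is at about 0.074–0.077 m, both cheeks are out about 8.5 mm, and the arm is at rest. Handing in.

```bash
python3 -c "
from cell import robot
print(robot.hand_in()); s=robot.observe(); print(s['time'],s['tool_pos'],s['contact_force'],s['opening'])"
```

```text
the job is handed in; nothing more can be done
None
the job is handed in; nothing more can be done
```

The block is free: I lifted it straight out and handed the job in with it still held upright above the fixture. No verdict is reported, so what follows is from my own measurements.

I gripped the head across y at 50 N and rocked it about +17°, −17° and then +18°. I added the last lean because the +y cheek was only about 6.2 mm out, close to the 5.5 mm needed. Then I brought the block upright and lifted it slowly.

Last checks before handing in, at about 10 s of the 45 s allowed:
- **Cheeks:** both were out by about 8.5 mm, measured from their screw heads in the scene camera.
- **Height:** the sole was about 74–77 mm above the worktop, roughly 2.2–2.5 cm above the cheeks. The arm reading gave 77 mm, and the picture was a few millimetres lower.
- **Hold:** the wrist carried about 3 N, which is the block's weight. Sideways force and moment were near zero, and the tool was within 0.1° of vertical.
- **Bystanders:** the cutter, plate, offcut, jar and red look-alike looked unmoved in the scene picture. I judged that by eye rather than measuring it.

After the grip closed, the tool read 2–3 mm higher than commanded. During the rocking the sideways force reached about 12 N, and it dropped away once I corrected a 1.3 mm drift on the way up.

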